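Fill the tub row and start the tray's lock bolt

ROBOT

A 7-joint arm with a two-finger parallel gripper is mounted at the origin on the work surface. World frame = base frame: x ahead of the robot, y to its left, z up, the work surface at z = 0. Lengths are in m, angles in degrees, forces in N, time in s.
With the tool pointing down it reaches from about 0.425 to 0.825 m from the base axis. Payload 3.6 kg.
Tool frame: the origin (TCP) lies midway between the tips of the shut fingers; the grasp point (between the pads) lies 19 mm behind it; z points along the fingers, x is the direction in which the jaws open and shut, and the axes are right-handed (so a half turn about z gives the same grasp; the last joint's range is limited). The gripper opens to 85 mm and grips with 20 to 120 N. Pads are 22 mm wide; open, the fingers measure 114 mm over their backs; the gripper's body (76 mm by 85 mm) begins 54 mm behind the grasp point. The pads swing forward as they close: fully open they stand 13 mm farther back than shut.
Start: joints at [62.653, 35.231, -0.722, 81.555, 0.464, 63.22, -2.315], TCP at [0.283, -0.585, 0.231] pointing down, gripper open.
Joint ranges: [-178.69, 178.69], [-17.37, 117.87], [-77.05, 75.6], [15.02, 138.74], [-78.02, 258.01], [0.78, 113.62], [-162.83, 162.83]. Speed limits (degrees/s): [159.86, 159.86, 180, 180, 180, 180, 180].

INTERFACE

Orientations are given as [roll, pitch, yaw] about the fixed x, y, z axes, in that order (R = Rz(yaw) Ry(pitch) Rx(roll)).
In Python, from bench import get_state, read_camera, sign_off, spot_in gives the robot as it stands. The module is installed in compiled form; this text tells all that it offers.
- The arm moves only by the tool move_arm, never from a script. Its argument "increments" is a list of rows, each an object with "xyz": the shift along the world's x, y, z in m, a list of three; "rotation": the turn, a rotation vector about the world's x, y, z in degrees, a list of three; "claw": the opening, from 0 (shut) to 1 (fully open). A call has 1 to 10 rows; each row is the pose to reach, as a shift and turn from the pose commanded when the call began; what a row does not reach only later rows make up. A row lasts 1/10 s, in which the tool goes at most 50 mm and 8.59 degrees, less where a joint would pass 70% of its speed; a pose out of reach is approached as far as the arm can. A call with a gripper value outside its range is refused whole. The fingers move at their own pace and stop on an object; the grip force is fixed at half the most. Time passes only in rows, so rows that repeat a pose let the fingers close. It gives the time, the measured TCP pose, the force and the opening at its end, in the units of the state.
- get_state(): the state, without advancing time (a new reading comes with each control period).
- read_camera(name): name is "side" or "top" or "wrist"; returns a dict with "frame" (420x560x3 uint8, blue, green, red), "fx", "fy", "cx", "cy" (pixels), "k1" (the pictures are not rectified: a ray, as slopes to the right and down, at radius r is drawn at 1 + k1 r^2 times it, then the intrinsics apply), "pose" (4x4, takes a point from camera to world coordinates). Camera axes: x right, y up, looking along -z (the intrinsics and any distortion apply to the point x, -y, -z); pixel columns grow to the right and rows downward; lengths in m; the calibration is good to about 2 mm. A picture is of the moment at which its call begins. There is no depth.
- sign_off(): hands the job in, once; it reports no verdict.
Trained networks look in the newest picture that a camera, given by its name, has taken for a name from the list of things; names that differ only in an ending like _2 or _b are one class to them, and where a whole thing is asked for, a point or a joint stands for the part that bears it (a point fixed in the world has none). Each returns a list of dicts, best first, with "confidence" (0 to 1); they miss things now and then, are a little off and sometimes report something else, mostly with a low value. They report only what shows in the picture. A call takes as long as a camera call. They do not tell look-alikes from the thing itself.
- spot_in(name, camera): "xyz" ([x, y, z] in m, in world coordinates, good to about 4 mm: the middle of the surface that is visible of it).
The state is a dict: "t": time; "joint_positions": joint angles; "dq": joint speeds; "joint_efforts": joint torques, N m; "tcp_pos": TCP position; "eef_rot": TCP orientation; "contact_force": force on the tool from outside, world axes, zero at the start; "wrist_torque": the same for the moment, N m; "gripper_width": finger opening in m.
Only numpy, scipy, OpenCV 4.12 (cv2) and the standard library are available. Lean on these libraries where they do the work, as an engineer would, in place of code of your own. Each camera call takes 0.05 s, during which the arm holds its last target. There are 200 camera calls.

TASK

Stand the loose culture tub upright in the free place of the row on the black tray and let go of it. Then start the tray's lock bolt by its crank handle: turn it backward (anticlockwise seen from above) until it drops into its thread, then forward (clockwise) one full turn. Finish while holding: keep gripping the crank handle, still, with the bolt just started, and leave the other tubs and the things on the bench where they stand.

Things in the scene. Friction and masses are not known exactly. Their poses are not given: they have to be found in the camera images.
- tub: the loose tub: a closed round culture tub of frosted plastic standing on the bench beside the tray, body 54 mm diameter, lid 57 mm diameter from 52 to 60 mm height; 60 mm tall, 0.11 to 0.21 kg. Origin at the centre of its underside, z up. Best gripped across the body at about 32 mm height
- tub_b: one of the two like tubs already in the row on the tray; same size and origin; leave it
- tub_c: the other tub already in the row; same size and origin; leave it
- mark: white paper disc, 40 mm diameter, flat on the tray floor: the free place of the row (either end or the middle). Origin at its centre on the tray floor, 8 mm above the bench. Places in the row are 72 mm apart centre to centre, along the rack's y
- rack: the tray and the bolt's boss on one fixed steel base plate 170 x 470 mm, 6 mm thick. Origin at the centre of the plate's underside on the bench; y runs along the plate and the row, towards the boss. The black tray (160 mm in x, 285 mm in y, rim 20 mm above the bench, floor 8 mm above the bench) covers y from -223 to 63 mm; the row lies at x = 0, its three places at y = -152, -80 and -8 mm
- boss_top (a point): point on the bolt's axis at the top of the round dark threaded boss (46 mm diameter), 46 mm above the bench, at rack x = 0, y = 165 mm; the bolt's axis is vertical
- crank (a joint): turn of the bolt in rad; grows when turned forward (clockwise seen from above). 0 is when the crank arm points along the rack's +x. At the start the bolt rests on the crest of its thread: forward it only jams there within half a turn; backward, after an unknown turn of 0.4 to 3 rad, it drops (at a value somewhere between 0.05 and -1.2). No stop follows just after the drop. It turns easily (about 0.05 N m)
- depth (a joint): how far the bolt has sunk, m: 0 while it rests on the crest, 0.006 just after it drops into the thread by its own weight (6 N), and 0.006 more for each full turn forward after that (0.012 after one turn; the thread ends at 0.018). Do not press it down or lift it. The bolt sinks with its crank arm and pin; the gap between its dark head and the boss shrinks visibly
- handle: black round crank handle, 20 mm diameter, 32 mm long, upright, on the crank's pin, 50 mm from the bolt's axis. Origin at its middle, at the start 113 mm above the bench; the crank arm's top is 26 mm below that, the pin's cap 41 mm above it. The handle revolves freely on its pin and slides up along it by up to 21 mm (about 1 N), so a hand that stays at one height and keeps its heading can carry it round a 50 mm circle while the bolt turns and sinks below it
- tube_rack: bystander: white rack of capped tubes, 50 x 140 x 89 mm, origin at the centre of its underside; leave it
- wash_bottle: bystander: white plastic bottle, 64 mm diameter, 170 mm tall, origin at the centre of its underside; leave it
- media_jar: bystander: glass jar, 72 mm diameter, 100 mm tall, origin at the centre of its underside; leave it
Things that resemble listed ones, but are neither listed nor needed, are in the scene too. Leave any orange or purple look-alike of the tub alone.

How it is judged:
By the outcome, as a careful person would: the job done as asked, in the order asked, and still so for the second after the job is handed in, while the arm keeps its last pose, push and grip.
It also fails if it takes over 66 s, if anything falls off the work surface, if the arm or the gripper's body presses on something with over 40 N, if the wrist force passes 120 N, or if a joint passes its speed limit or range.

## Working session

There is one attempt and no reset: what is moved stays moved. The work goes in short steps, Python scripts to look and compute and a tool call to move; the robot and the scene stay as the last step left them, time stands still between calls to the robot, and variables do not carry over. Pictures are saved under pics/ and viewed, about 8 in all and at most 12, crops included, and the job is handed in when it is done.

Besides the shell and the picture viewer there is one more tool, called after "Request:" by a JSON object that holds its "fn" and its "kwargs". move_arm: Moves the arm, as the interface text tells. Its arguments: {"type":"object","properties":{"increments":{"type":"array"}},"required":["increments"]}

```bash
mkdir -p pics; cat > h.py <<'E'
import numpy as np, cv2
from bench import *
def proj(c,P):
    T=np.linalg.inv(c["pose"]);p=T[:3,:3]@np.array(P,float)+T[:3,3]
    a=np.array([p[0],-p[1]])/-p[2];a=a*(1+c["k1"]*(a@a));return np.array([a[0]*c["fx"]+c["cx"],a[1]*c["fy"]+c["cy"]])
def atz(c,uv,z):
    K=np.array([[c["fx"],0,c["cx"]],[0,c["fy"],c["cy"]],[0,0,1]],float)
    a=cv2.undistortPoints(np.array([[uv]],float),K,np.array([c["k1"],0,0,0.]))[0,0]
    d=c["pose"][:3,:3]@np.array([a[0],-a[1],-1]);o=c["pose"][:3,3];return o+d*(z-o[2])/d[2]
def save(cam,name,crop=None,s=1):
    c=read_camera(cam);f=c["frame"]
    if crop:x0,y0,x1,y1=crop;f=f[y0:y1,x0:x1]
    cv2.imwrite("pics/"+name+".png",cv2.resize(f,None,fx=s,fy=s,interpolation=cv2.INTER_CUBIC));return c
E
python3 - <<'E'
from h import *
s=get_state();print({k:np.round(v,3).tolist() for k,v in s.items()})
for cam in["top","side"]:
    c=save(cam,cam+"0",s=1.4);print(cam,c["fx"],c["cx"],c["cy"],c["k1"],c["pose"].round(3).tolist())
    for n in["tub","mark","rack","boss_top","crank","handle","tube_rack","wash_bottle","media_jar"]:
        print(n,[(np.round(d["xyz"],3).tolist(),round(d["confidence"],2),proj(c,d["xyz"]).round().tolist()) for d in spot_in(n,cam)])
E
```

```text
{'t': 0.0, 'joint_positions': [62.654, 35.292, -0.724, 81.642, 0.462, 63.219, -2.313], 'dq': [0.03, -0.089, -0.071, -0.063, 0.079, -0.053, -0.002], 'joint_efforts': [-0.0, -46.921, 0.259, -17.103, 0.01, 0.01, -0.0], 'tcp_pos': [0.283, -0.584, 0.23], 'eef_rot': [-180.0, 0.151, -64.167], 'contact_force': [-0.116, 0.107, -0.286], 'wrist_torque': [0.036, 0.0, -0.004], 'gripper_width': 0.086}
top 453.11542605738623 279.75306048918225 210.87667735943012 -0.0992662232225441 [[-0.056, 0.971, -0.231, 0.378], [-0.998, -0.054, 0.016, 0.002], [0.003, 0.232, 0.973, 1.114], [0.0, 0.0, 0.0, 1.0]]
tub [([0.555, -0.306, 0.06], 0.95, [404.0, 234.0]), ([0.564, -0.016, 0.073], 0.91, [282.0, 236.0]), ([0.565, -0.41, 0.059], 0.91, [445.0, 227.0]), ([0.44, -0.256, 0.059], 0.89, [388.0, 284.0]), ([0.566, -0.087, 0.071], 0.68, [312.0, 234.0]), ([0.446, -0.337, 0.062], 0.66, [422.0, 279.0]), ([0.667, -0.402, 0.06], 0.62, [436.0, 187.0])]
mark []
rack [([0.537, 0.212, 0.09], 0.17, [183.0, 252.0])]
boss_top [([0.544, 0.087, 0.01], 0.73, [240.0, 251.0]), ([0.555, -0.308, 0.06], 0.48, [404.0, 234.0])]
crank []
ha
[... 423 characters left out ...]
0, 234.0]), ([0.448, -0.356, 0.059], 0.86, [236.0, 317.0]), ([0.669, -0.421, 0.064], 0.77, [326.0, 329.0]), ([0.539, 0.169, 0.097], 0.71, [254.0, 161.0]), ([0.561, -0.425, 0.062], 0.64, [284.0, 336.0]), ([0.559, -0.034, 0.067], 0.61, [267.0, 216.0]), ([0.442, -0.271, 0.059], 0.55, [232.0, 289.0])]
mark []
rack [([0.549, 0.058, 0.009], 0.81, [261.0, 206.0])]
boss_top [([0.545, 0.055, 0.009], 0.75, [259.0, 207.0])]
crank [([0.538, 0.17, 0.102], 0.64, [253.0, 160.0])]
handle [([0.541, 0.168, 0.117], 0.38, [254.0, 157.0])]
tube_rack [([0.764, -0.052, 0.058], 0.62, [336.0, 217.0])]
wash_bottle [([0.68, 0.382, 0.083], 0.62, [289.0, 119.0])]
media_jar [([0.717, -0.312, 0.08], 0.89, [338.0, 288.0])]
```

View pics/top0.png

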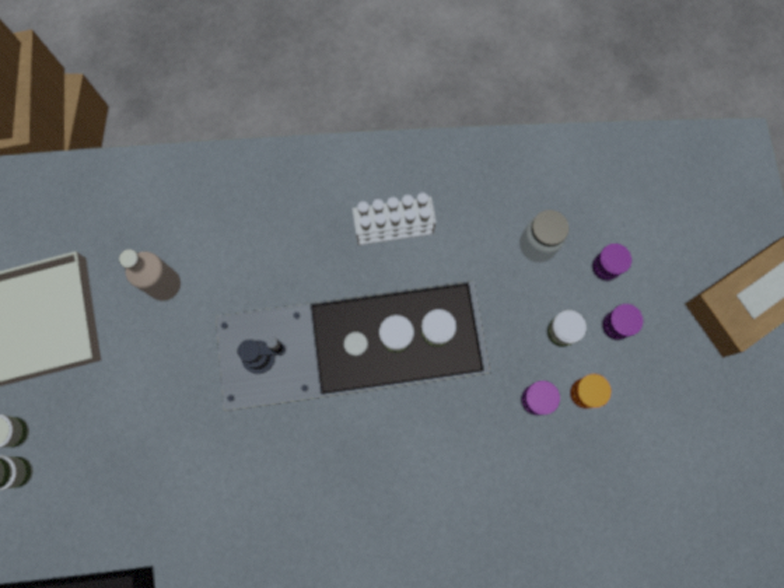

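View pics/side0.png

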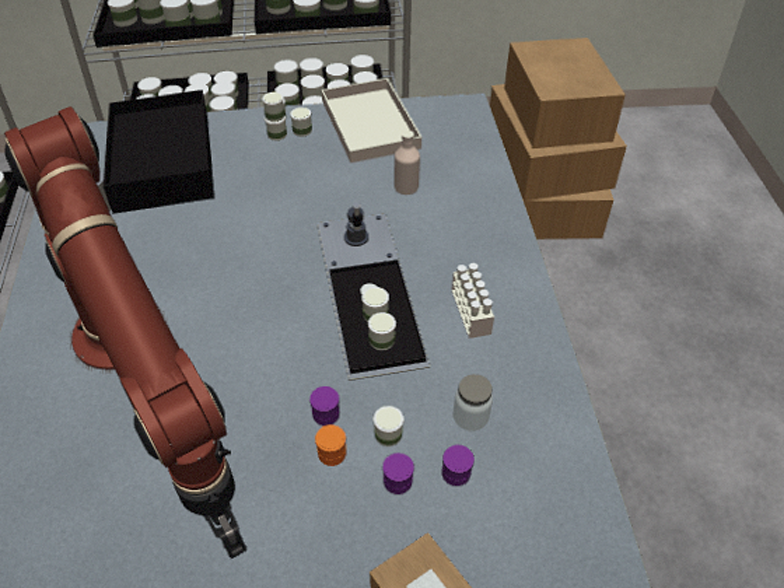

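Top view: loose white tub at about (568,328) in the picture, with purple/orange look-alikes around it. The free mark is at (355,343), the place nearest the boss, and the crank is around (260,352). Next I measure precisely and zoom on the crank.

```bash
cat > m.py <<'E'
from h import *
c=read_camera("top");f=c["frame"]
def blob(uv,z,thr,r=22):
    u,v=map(int,uv);g=cv2.cvtColor(f[v-r:v+r,u-r:u+r],cv2.COLOR_BGR2GRAY)
    n,l,st,ce=cv2.connectedComponentsWithStats((g>thr).astype('u1'))
    k=max(range(1,n),key=lambda i:st[i,4]);cn,_=cv2.findContours((l==k).astype('u1'),0,1)
    (cx,cy),rad=cv2.minEnclosingCircle(cn[0]);p=ce[k]+[u-r,v-r];q=np.array([cx+u-r,cy+v-r])
    print(st[k],p.round(1),q.round(1),rad,atz(c,p,z).round(4),atz(c,q,z).round(4))
for uv,z,t in [((406,234),.06,150),((254,245),.008,110),((283,237),.068,140),((313,233),.068,140)]:blob(uv,z,t)
cor=np.array([[312,303],[469,284],[482,371],[321,392]])/1.4
P=[atz(c,u,.02)[:2] for u in cor];print(np.round(P,4),[np.linalg.norm(P[i]-P[i-1]).round(3) for i in range(4)],np.mean(P,0))
bolts=np.array([[224,326],[297,315],[305,388],[231,398]])/1.4
print(np.round([atz(c,u,.008)[:2] for u in bolts],4))
a=cv2.resize(f[205:305,150:250],(400,400),interpolation=2);s=read_camera("side")["frame"]
b=cv2.resize(s[135:195,225:285],(400,400),interpolation=2)
cv2.imwrite("pics/z.png",np.hstack([np.clip(a*1.8,0,255),np.clip(b*1.8,0,255)]).astype('u1'))
E
python3 m.py
```

```text
[ 12  10  23  23 414] [406.8 232.7] [406.7 232.7] 11.805939674377441 [ 0.5577 -0.3143  0.06  ] [ 0.5577 -0.3141  0.06  ]
[ 14  14  17  17 225] [253.7 245.1] [253.7 245.1] 8.380387306213379 [0.5574 0.0535 0.008 ] [0.5575 0.0535 0.008 ]
[ 10  11  24  23 436] [282.7 236.9] [282.6 236.9] 11.78405475616455 [ 0.5632 -0.018   0.068 ] [ 0.5632 -0.0178  0.068 ]
[ 11  10  23  24 431] [313.1 232.6] [313.2 232.4] 11.809029579162598 [ 0.5695 -0.0898  0.068 ] [ 0.57   -0.0902  0.068 ]
[[ 0.6313  0.1262]
 [ 0.6504 -0.1543]
 [ 0.4943 -0.1638]
 [ 0.4739  0.1153]] [np.float64(0.158), np.float64(0.281), np.float64(0.156), np.float64(0.28)] [ 0.56248032 -0.01914352]
[[0.6008 0.2862]
 [0.6137 0.155 ]
 [0.4833 0.1442]
 [0.4725 0.2739]]
```

View pics/z.png

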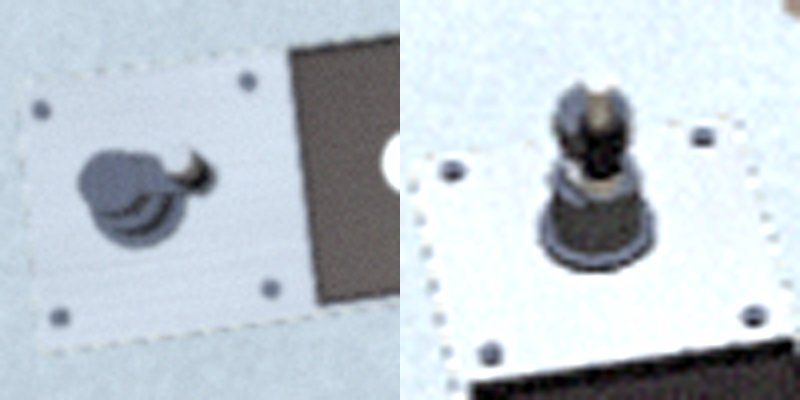

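The crank arm points toward the tray (pin with tan cap around crop pixel (195,165)), so crank ≈ +π/2. The mark and tubs are collinear at 72 mm spacing. I'll move to hover over the loose tub.

Request:
{"fn": "move_arm", "kwargs": {"increments": [{"xyz": [0.2747, 0.2706, -0.08], "rotation": [0, 0, 69]}, {"xyz": [0.2747, 0.2706, -0.08], "rotation": [0, 0, 69]}, {"xyz": [0.2747, 0.2706, -0.08], "rotation": [0, 0, 69]}, {"xyz": [0.2747, 0.2706, -0.08], "rotation": [0, 0, 69]}, {"xyz": [0.2747, 0.2706, -0.08], "rotation": [0, 0, 69]}, {"xyz": [0.2747, 0.2706, -0.08], "rotation": [0, 0, 69]}, {"xyz": [0.2747, 0.2706, -0.08], "rotation": [0, 0, 69]}, {"xyz": [0.2747, 0.2706, -0.08], "rotation": [0, 0, 69]}, {"xyz": [0.2747, 0.2706, -0.08], "rotation": [0, 0, 69]}, {"xyz": [0.2747, 0.2706, -0.08], "rotation": [0, 0, 69]}]}}

```text
invalid input at $.increments[0]: expected keys xyz, rotation, claw
```

```bash
python3 - <<'E'
from h import *
c=save("wrist","w1");print(c["pose"].round(3).tolist(),c["fx"])
print([(np.round(d["xyz"],3).tolist(),round(d["confidence"],2),proj(c,d["xyz"]).round().tolist()) for d in spot_in("tub","wrist")])
f=cv2.cvtColor(c["frame"],cv2.COLOR_BGR2HSV)
m=((f[...,2]>150)&(f[...,1]<60)).astype('u1')
n,l,st,ce=cv2.connectedComponentsWithStats(m)
for i in range(1,n):
    if st[i,4]>500: print(st[i],ce[i].round(1),atz(c,ce[i],.06).round(4))
print(proj(c,[.5577,-.3142,.06]))
# crank angle candidates vs pictures
t=read_camera("top");s=read_camera("side")
y=np.array([-.084,.9965]);x=np.array([.9965,.084]);b=np.array([.5574,.0535])+.173*y
for a in range(40,141,10):
    r=np.radians(a);p=b+.05*(x*np.cos(r)-y*np.sin(r));print(a,p.round(4),[((proj(t,[*p,z])-[150,205])*4).round() for z in(.113,.154)],[((proj(s,[*p,z])-[225,135])*6.667+[400,0]).round() for z in(.113,.154)])
for z in(.046,.087):print(z,((proj(t,[*b,z])-[150,205])*4).round(),((proj(s,[*b,z])-[225,135])*6.667+[400,0]).round())
E
```

```text
[[0.436, 0.861, 0.262, 0.349], [-0.9, 0.417, 0.128, -0.553], [0.001, -0.291, 0.957, 0.373], [0.0, 0.0, 0.0, 1.0]] 298.74217329709796
[]
[ 143.03689097 -200.07647932]
40 [0.5837 0.1971] [array([149.,  98.]), array([134.,  84.])] [array([679., 105.]), array([678.,  40.])]
50 [0.5781 0.1904] [array([161., 108.]), array([147.,  93.])] [array([669., 115.]), array([668.,  50.])]
60 [0.5714 0.1848] [array([171., 119.]), array([157., 105.])] [array([656., 124.]), array([655.,  59.])]
70 [0.5639 0.1805] [array([179., 132.]), array([165., 118.])] [array([641., 132.]), array([639.,  67.])]
80 [0.5557 0.1776] [array([184., 146.]), array([171., 133.])] [array([624., 137.]), array([622.,  72.])]
90 [0.5471 0.1761] [array([187., 161.]), array([174., 149.])] [array([606., 141.]), array([604.,  76.])]
100 [0.5384 0.1761] [array([187., 176.]), array([174., 165.])] [array([588., 142.]), array([585.,  77.])]
110 [0.5298 0.1776] [array([185., 191.]), array([171., 181.])] [array([569., 141.]), array([566.,  77.])]
120 [0.5216 0.1806] [array([180., 206.]), array([166., 196.])] [array([551., 138.]), array([548.,  74.])]
130 [0.5141 0.185 ] [array([172., 220.]), array([158., 210.])] [array([535., 133.]), array([531.,  69.])]
140 [0.5074 0.1907] [array([162., 233.]), array([148., 223.])] [array([520., 126.]), array([516.,  62.])]
0.046 [124. 190.] [592. 172.]
0.087 [109. 180.] [590. 110.]
```

View pics/w1.png

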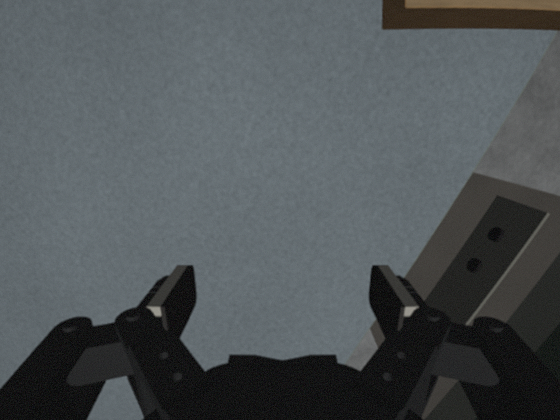

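The move was refused because it lacked "claw". The wrist picture only shows bare bench between the fingers. Repeating with the key.

Request:
{"fn": "move_arm", "kwargs": {"increments": [{"xyz": [0.2747, 0.2706, -0.06], "rotation": [0, 0, 69], "claw": 1}, {"xyz": [0.2747, 0.2706, -0.06], "rotation": [0, 0, 69], "claw": 1}, {"xyz": [0.2747, 0.2706, -0.06], "rotation": [0, 0, 69], "claw": 1}, {"xyz": [0.2747, 0.2706, -0.06], "rotation": [0, 0, 69], "claw": 1}, {"xyz": [0.2747, 0.2706, -0.06], "rotation": [0, 0, 69], "claw": 1}, {"xyz": [0.2747, 0.2706, -0.06], "rotation": [0, 0, 69], "claw": 1}, {"xyz": [0.2747, 0.2706, -0.06], "rotation": [0, 0, 69], "claw": 1}, {"xyz": [0.2747, 0.2706, -0.06], "rotation": [0, 0, 69], "claw": 1}, {"xyz": [0.2747, 0.2706, -0.06], "rotation": [0, 0, 69], "claw": 1}, {"xyz": [0.2747, 0.2706, -0.06], "rotation": [0, 0, 69], "claw": 1}]}}

```text
t: 2.3
tcp_pos: [0.5585, -0.3133, 0.171]
eef_rot: [-180.0, 0.0, 4.9]
contact_force: [0.1, -0.5, 0.1]
gripper_width: 0.0852
```

```bash
python3 - <<'E'
from h import *
c=save("wrist","w2");print(c["pose"].round(3).tolist(),get_state()["tcp_pos"],get_state()["eef_rot"])
print([(np.round(d["xyz"],3).tolist(),round(d["confidence"],2),proj(c,d["xyz"]).round().tolist()) for d in spot_in("tub","wrist")])
f=cv2.cvtColor(c["frame"],cv2.COLOR_BGR2HSV)
for T in(130,160):
  m=((f[...,2]>T)&(f[...,1]<60)).astype('u1')
  n,l,st,ce=cv2.connectedComponentsWithStats(m)
  for i in range(1,n):
    if st[i,4]>500: print(st[i],ce[i].round(1),atz(c,ce[i],.06).round(4))
print(proj(c,[.5577,-.3142,.06]))
E
```

```text
[[0.996, -0.083, -0.023, 0.552], [0.086, 0.953, 0.29, -0.24], [-0.002, -0.291, 0.957, 0.312], [0.0, 0.0, 0.0, 1.0]] [ 0.55737642 -0.31530778  0.17112599] [1.79946817e+02 6.61187355e-02 4.75462497e+00]
[([0.558, -0.31, 0.057], 0.91, [283.0, 206.0]), ([0.568, -0.406, 0.057], 0.75, [284.0, 300.0]), ([0.647, -0.406, 0.045], 0.67, [361.0, 299.0]), ([0.454, -0.338, 0.058], 0.62, [166.0, 226.0]), ([0.448, -0.257, 0.062], 0.59, [156.0, 134.0])]
[ 250  181   64   61 3086] [281.3 210.9] [ 0.5567 -0.3141  0.06  ]
[ 251  181   62   60 2940] [281.4 210.6] [ 0.5567 -0.3139  0.06  ]
[282.50608695 211.06995969]
```

View pics/w2.png

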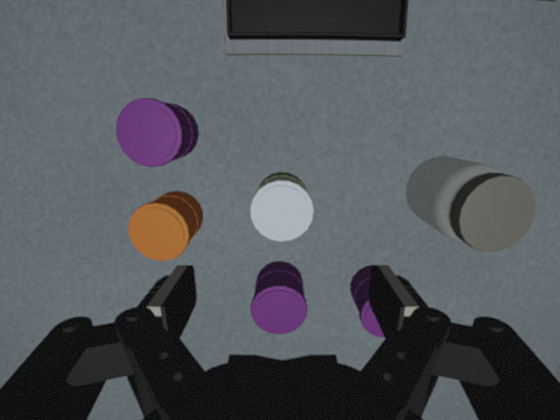

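The white tub's lid is at (281,211), which gives (0.557,-0.314) and agrees with the top view; the neighbours are clear of the fingers. Descend and grip.

Request:
{"fn": "move_arm", "kwargs": {"increments": [{"xyz": [-0.001, 0, -0.04], "rotation": [0, 0, 0], "claw": 1}, {"xyz": [-0.001, 0, -0.08], "rotation": [0, 0, 0], "claw": 1}, {"xyz": [-0.001, 0, -0.115], "rotation": [0, 0, 0], "claw": 1}, {"xyz": [-0.001, 0, -0.14], "rotation": [0, 0, 0], "claw": 1}, {"xyz": [-0.001, 0, -0.16], "rotation": [0, 0, 0], "claw": 1}, {"xyz": [-0.001, 0, -0.16], "rotation": [0, 0, 0], "claw": 1}, {"xyz": [-0.001, 0, -0.16], "rotation": [0, 0, 0], "claw": 0}, {"xyz": [-0.001, 0, -0.16], "rotation": [0, 0, 0], "claw": 0}, {"xyz": [-0.001, 0, -0.16], "rotation": [0, 0, 0], "claw": 0}, {"xyz": [-0.001, 0, -0.16], "rotation": [0, 0, 0], "claw": 0}]}}

```text
t: 3.4
tcp_pos: [0.5581, -0.3158, 0.0136]
eef_rot: [179.8, -0.2, 4.8]
contact_force: [0.2, -0.3, 6.5]
gripper_width: 0.0543
```

Request:
{"fn": "move_arm", "kwargs": {"increments": [{"xyz": [0, 0, 0], "rotation": [0, 0, 0], "claw": 0}, {"xyz": [0, 0, 0], "rotation": [0, 0, 0], "claw": 0}, {"xyz": [0, 0, 0], "rotation": [0, 0, 0], "claw": 0}, {"xyz": [0, 0, 0], "rotation": [0, 0, 0], "claw": 0}]}}

```text
t: 3.8
tcp_pos: [0.5581, -0.3157, 0.0136]
eef_rot: [179.8, -0.2, 4.8]
contact_force: [-0.3, -0.8, 6.6]
gripper_width: 0.0544
```

Gripped (54 mm). Lift, then carry above the free place.

Request:
{"fn": "move_arm", "kwargs": {"increments": [{"xyz": [0, 0, 0.03], "rotation": [0, 0, 0], "claw": 0}, {"xyz": [0, 0, 0.07], "rotation": [0, 0, 0], "claw": 0}, {"xyz": [0, 0, 0.11], "rotation": [0, 0, 0], "claw": 0}, {"xyz": [0, 0.03, 0.11], "rotation": [0, 0, 0], "claw": 0}, {"xyz": [0, 0.07, 0.11], "rotation": [0, 0, 0], "claw": 0}, {"xyz": [0, 0.115, 0.11], "rotation": [0, 0, 0], "claw": 0}, {"xyz": [0, 0.16, 0.11], "rotation": [0, 0, 0], "claw": 0}, {"xyz": [0, 0.205, 0.11], "rotation": [0, 0, 0], "claw": 0}, {"xyz": [0, 0.25, 0.11], "rotation": [0, 0, 0], "claw": 0}, {"xyz": [0, 0.29, 0.11], "rotation": [0, 0, 0], "claw": 0}]}}

```text
t: 4.8
tcp_pos: [0.5565, -0.0216, 0.1217]
eef_rot: [-180.0, -0.0, 4.9]
contact_force: [1.4, -0.5, -1.5]
gripper_width: 0.054
```

Request:
{"fn": "move_arm", "kwargs": {"increments": [{"xyz": [0, 0.03, 0], "rotation": [0, 0, 0], "claw": 0}, {"xyz": [0, 0.055, 0], "rotation": [0, 0, 0], "claw": 0}, {"xyz": [0, 0.07, 0], "rotation": [0, 0, 0], "claw": 0}, {"xyz": [0, 0.0777, 0], "rotation": [0, 0, 0], "claw": 0}, {"xyz": [0, 0.0777, 0], "rotation": [0, 0, 0], "claw": 0}, {"xyz": [0, 0.0777, 0], "rotation": [0, 0, 0], "claw": 0}]}}

```text
t: 5.4
tcp_pos: [0.5569, 0.0512, 0.1212]
eef_rot: [179.9, 0.0, 4.7]
contact_force: [-0.1, -0.9, -1.5]
gripper_width: 0.0539
```

```bash
python3 - <<'E'
from h import *
s=get_state();print(s["tcp_pos"],s["eef_rot"],s["gripper_width"])
c=save("wrist","w3")
for n in("tub","mark","handle","crank"):
  print(n,[(np.round(d["xyz"],3).tolist(),round(d["confidence"],2),proj(c,d["xyz"]).round().tolist()) for d in spot_in(n,"wrist")])
f=cv2.cvtColor(c["frame"],cv2.COLOR_BGR2HSV)
m=((f[...,2]>140)&(f[...,1]<60)).astype('u1')
n,l,st,ce=cv2.connectedComponentsWithStats(m)
for i in range(1,n):
    if st[i,4]>500: print(st[i],ce[i].round(1),atz(c,ce[i],.17).round(4),atz(c,ce[i],.068).round(4))
E
```

```text
[0.5569358  0.05124745 0.12116519] [1.79910708e+02 3.09229777e-02 4.69995532e+00] 0.053918923452903784
tub [([0.557, 0.067, 0.166], 0.98, [289.0, 288.0])]
mark [([0.555, 0.059, 0.009], 0.58, [282.0, 201.0])]
handle [([0.544, 0.169, 0.126], 0.8, [277.0, 11.0]), ([0.556, 0.066, 0.167], 0.47, [286.0, 292.0])]
crank [([0.544, 0.166, 0.12], 0.73, [277.0, 21.0])]
[ 261  186   45   31 1030] [283.5 201.2] [0.5525 0.1006 0.17  ] [0.5549 0.0742 0.068 ]
[459 238  28  81 719] [471.3 279.4] [0.6217 0.0775 0.17  ] [0.7006 0.0256 0.068 ]
[475 250  32  84 817] [489.6 293.4] [0.6305 0.0723 0.17  ] [0.7191 0.0146 0.068 ]
[  209   255   147   105 12167] [282.1 309.2] [0.5553 0.0605 0.17  ] [ 0.5609 -0.0102  0.068 ]
[ 493  258   67  102 1534] [521.  294.6] [0.6432 0.0725 0.17  ] [0.7458 0.0149 0.068 ]
```

View pics/w3.png

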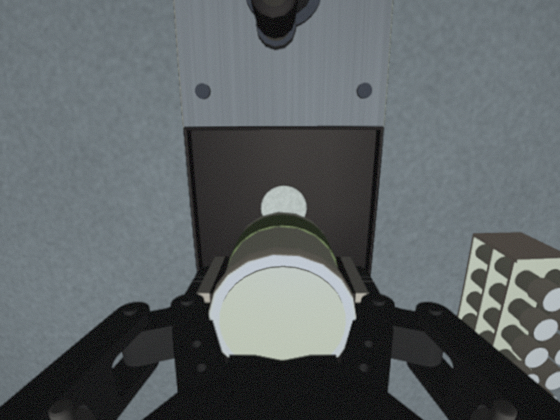

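The held tub fills the lower middle with its lid rim top at about (284,255). The mark peeks out behind it with its top edge at (284,186), and the crank handle is at (275,10). Checking both offsets.

```bash
python3 - <<'E'
from h import *
c=read_camera("wrist")
print("mark top",atz(c,(284,186),.008)," left/right",atz(c,(261.5,204),.008),atz(c,(306.5,204),.008))
print("lid far edge",atz(c,(284,255),.1676),"lid l/r",atz(c,(209,310),.16),atz(c,(356,310),.16))
E
```

```text
mark top [0.55565673 0.07302242 0.008     ]  left/right [0.53723599 0.05529639 0.008     ] [0.57678581 0.0585817  0.008     ]
lid far edge [0.5543144  0.08146153 0.1676    ] lid l/r [0.52662991 0.05124347 0.16      ] [0.58551265 0.05617686 0.16      ]
```

Request:
{"fn": "move_arm", "kwargs": {"increments": [{"xyz": [0.001, 0, -0.03], "rotation": [0, 0, 0], "claw": 0}, {"xyz": [0.001, 0, -0.06], "rotation": [0, 0, 0], "claw": 0}, {"xyz": [0.001, 0, -0.08], "rotation": [0, 0, 0], "claw": 0}, {"xyz": [0.001, 0, -0.09], "rotation": [0, 0, 0], "claw": 0}, {"xyz": [0.001, 0, -0.096], "rotation": [0, 0, 0], "claw": 0}, {"xyz": [0.001, 0, -0.099], "rotation": [0, 0, 0], "claw": 0}, {"xyz": [0.001, 0, -0.099], "rotation": [0, 0, 0], "claw": 0}, {"xyz": [0.001, 0, -0.099], "rotation": [0, 0, 0], "claw": 0}]}}

```text
t: 6.5
tcp_pos: [0.5586, 0.0534, 0.0232]
eef_rot: [-180.0, -0.1, 4.8]
contact_force: [-0.5, -0.1, -0.5]
gripper_width: 0.0541
```

Request:
{"fn": "move_arm", "kwargs": {"increments": [{"xyz": [0, 0, -0.001], "rotation": [0, 0, 0], "claw": 0}, {"xyz": [0, 0, -0.0015], "rotation": [0, 0, 0], "claw": 0}, {"xyz": [0, 0, -0.0015], "rotation": [0, 0, 0], "claw": 0}]}}

```text
t: 6.8
tcp_pos: [0.5585, 0.0534, 0.0216]
eef_rot: [-180.0, -0.1, 4.8]
contact_force: [-1.3, -0.0, 4.0]
gripper_width: 0.0538
```

Request:
{"fn": "move_arm", "kwargs": {"increments": [{"xyz": [0, 0, 0], "rotation": [0, 0, 0], "claw": 0.75}, {"xyz": [0, 0, 0], "rotation": [0, 0, 0], "claw": 0.85}, {"xyz": [0, 0, 0], "rotation": [0, 0, 0], "claw": 1}, {"xyz": [0, 0, 0], "rotation": [0, 0, 0], "claw": 1}, {"xyz": [0, 0, 0.01], "rotation": [0, 0, 0], "claw": 1}, {"xyz": [0, 0, 0.04], "rotation": [0, 0, 0], "claw": 1}, {"xyz": [0, 0, 0.085], "rotation": [0, 0, 0], "claw": 1}, {"xyz": [0, 0, 0.13], "rotation": [0, 0, 0], "claw": 1}, {"xyz": [0, 0, 0.17], "rotation": [0, 0, 0], "claw": 1}, {"xyz": [0, 0, 0.2], "rotation": [0, 0, 0], "claw": 1}]}}

```text
t: 7.8
tcp_pos: [0.5585, 0.0535, 0.2246]
eef_rot: [-180.0, -0.2, 4.8]
contact_force: [0.4, -0.3, 1.0]
gripper_width: 0.0853
```

```bash
python3 - <<'E'
from h import *
s=get_state();print(s["tcp_pos"],s["eef_rot"])
c=save("wrist","w4")
for n in("tub","handle","crank"):
  print(n,[(np.round(d["xyz"],3).tolist(),round(d["confidence"],2),proj(c,d["xyz"]).round().tolist()) for d in spot_in(n,"wrist")])
f=cv2.cvtColor(c["frame"],cv2.COLOR_BGR2HSV)
m=((f[...,2]>140)&(f[...,1]<60)).astype('u1')
n,l,st,ce=cv2.connectedComponentsWithStats(m)
for i in range(1,n):
    if st[i,4]>500: print(st[i],ce[i].round(1),atz(c,ce[i],.068).round(4))
y=np.array([-.084,.9965]);x=np.array([.9965,.084]);b=np.array([.5574,.0535])+.173*y
print("bolt",[proj(c,[*b,z]).round() for z in(.046,.075,.087)])
for a in range(70,111,10):
    r=np.radians(a);p=b+.05*(x*np.cos(r)-y*np.sin(r));print(a,p.round(4),[proj(c,[*p,z]).round() for z in(.097,.113,.129,.154)])
E
```

```text
[0.55851407 0.0535468  0.22460631] [-179.98611619   -0.23875515    4.84301198]
tub [([0.557, 0.058, 0.063], 0.83, [281.0, 193.0]), ([0.565, -0.082, 0.069], 0.81, [279.0, 312.0]), ([0.566, -0.01, 0.068], 0.66, [284.0, 255.0])]
handle [([0.542, 0.168, 0.13], 0.84, [274.0, 64.0]), ([0.566, -0.012, 0.066], 0.65, [284.0, 256.0])]
crank [([0.568, -0.079, 0.066], 0.69, [281.0, 308.0]), ([0.544, 0.199, 0.087], 0.55, [280.0, 34.0])]
[ 254  170   55   54 2292] [281.4 196.2] [0.557 0.055 0.068]
[ 413  211   77   99 2637] [445.5 254.2] [0.7442 0.0047 0.068 ]
[ 256  239   51   46 1865] [280.9 261.3] [ 0.5626 -0.0181  0.068 ]
[ 258  297   47   41 1513] [281.1 316.8] [ 0.5687 -0.0897  0.068 ]
bolt [array([282.,  16.]), array([282.,   5.]), array([282.,  -1.])]
70 [0.5639 0.1805] [array([302.,  58.]), array([304.,  53.]), array([305.,  48.]), array([308.,  39.])]
80 [0.5557 0.1776] [array([292.,  61.]), array([293.,  56.]), array([294.,  52.]), array([295.,  43.])]
90 [0.5471 0.1761] [array([282.,  62.]), array([282.,  57.]), array([282.,  53.]), array([282.,  44.])]
100 [0.5384 0.1761] [array([271.,  61.]), array([270.,  56.]), array([270.,  52.]), array([268.,  43.])]
110 [0.5298 0.1776] [array([261.,  58.]), array([260.,  53.]), array([258.,  48.]), array([255.,  39.])]
```

View pics/w4.png

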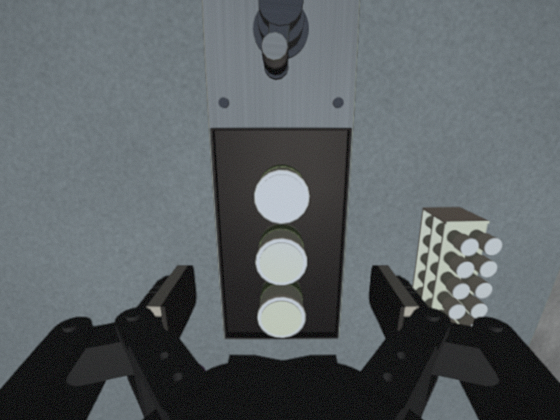

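The tub stands on the free place at (0.557,0.055), within 2 mm, with the row even at 72 mm. The pin cap is at (274,44), which puts the crank at about 96° and the handle near (0.541,0.176). Hover behind the handle for a closer measurement.

Request:
{"fn": "move_arm", "kwargs": {"increments": [{"xyz": [-0.005, 0.04, 0.02], "rotation": [0, 0, 0], "claw": 0.5}, {"xyz": [-0.01, 0.085, 0.03], "rotation": [0, 0, 0], "claw": 0.5}, {"xyz": [-0.016, 0.115, 0.03], "rotation": [0, 0, 0], "claw": 0.5}, {"xyz": [-0.017, 0.122, 0.03], "rotation": [0, 0, 0], "claw": 0.5}, {"xyz": [-0.017, 0.122, 0.03], "rotation": [0, 0, 0], "claw": 0.5}, {"xyz": [-0.017, 0.122, 0.03], "rotation": [0, 0, 0], "claw": 0.5}, {"xyz": [-0.017, 0.122, 0.03], "rotation": [0, 0, 0], "claw": 0.5}]}}

```text
t: 8.7
tcp_pos: [0.5413, 0.1727, 0.25]
eef_rot: [179.9, 0.1, 4.6]
contact_force: [-0.1, -1.0, 0.4]
gripper_width: 0.0426
```

```bash
python3 - <<'E'
from h import *
s=get_state();print(s["tcp_pos"],s["eef_rot"],s["gripper_width"])
c=save("wrist","w5",(150,60,410,320),2.3)
for n in("handle","crank","boss_top"):
  print(n,[(np.round(d["xyz"],3).tolist(),round(d["confidence"],2),proj(c,d["xyz"]).round().tolist()) for d in spot_in(n,"wrist")])
y=np.array([-.084,.9965]);x=np.array([.9965,.084]);b=np.array([.5574,.0535])+.173*y
q=lambda P:((proj(c,P)-[150,60])*2.3).round()
print("bolt",b,[q([*b,z]) for z in(.046,.075,.087)])
for a in (86,96,106):
    r=np.radians(a);p=b+.05*(x*np.cos(r)-y*np.sin(r));print(a,p.round(4),[q([*p,z]) for z in(.087,.097,.129,.154)])
E
```

```text
[0.54126802 0.17269837 0.24997802] [1.79892792e+02 8.25844284e-02 4.63075249e+00] 0.04256441167927309
handle [([0.541, 0.177, 0.007], 0.62, [284.0, 178.0]), ([0.544, 0.183, 0.128], 0.48, [288.0, 196.0])]
crank [([0.543, 0.205, 0.091], 0.95, [288.0, 166.0])]
boss_top [([0.545, 0.179, 0.006], 0.88, [287.0, 176.0])]
bolt [0.542868  0.2258945] [array([319., 188.]), array([320., 192.]), array([321., 194.])]
86 [0.5505 0.1765] [array([328., 306.]), array([329., 311.]), array([332., 330.]), array([334., 348.])]
96 [0.5418 0.1759] [array([309., 306.]), array([309., 311.]), array([309., 330.]), array([310., 348.])]
106 [0.5332 0.1768] [array([290., 302.]), array([290., 307.]), array([288., 326.]), array([286., 344.])]
```

View pics/w5.png

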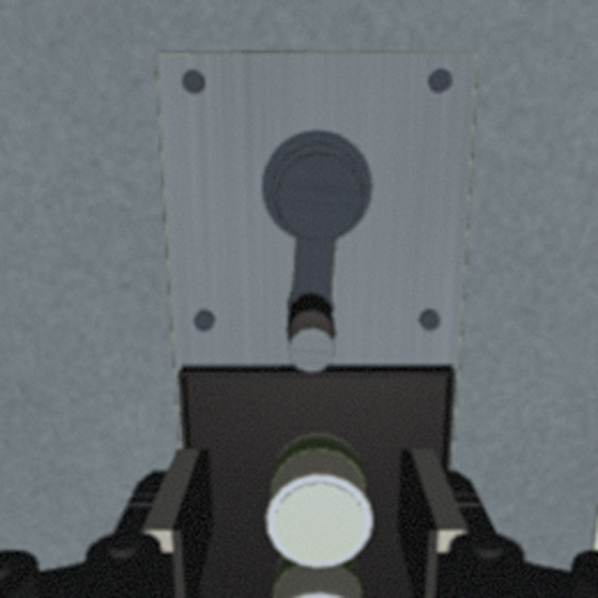

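Boss at (317,185) and cap at (312,350) match the projections (319,188) and (310,348), so the axis is (0.543,0.226), the handle (0.542,0.1755) and the crank ≈95°. Descend and grip the handle.

Request:
{"fn": "move_arm", "kwargs": {"increments": [{"xyz": [0.001, 0.002, -0.03], "rotation": [0, 0, 0], "claw": 0.5}, {"xyz": [0.001, 0.003, -0.07], "rotation": [0, 0, 0], "claw": 0.5}, {"xyz": [0.001, 0.003, -0.105], "rotation": [0, 0, 0], "claw": 0.5}, {"xyz": [0.001, 0.003, -0.13], "rotation": [0, 0, 0], "claw": 0.5}, {"xyz": [0.001, 0.003, -0.145], "rotation": [0, 0, 0], "claw": 0.5}, {"xyz": [0.001, 0.003, -0.152], "rotation": [0, 0, 0], "claw": 0.5}, {"xyz": [0.001, 0.003, -0.152], "rotation": [0, 0, 0], "claw": 0.5}, {"xyz": [0.001, 0.003, -0.152], "rotation": [0, 0, 0], "claw": 0}, {"xyz": [0.001, 0.003, -0.152], "rotation": [0, 0, 0], "claw": 0}, {"xyz": [0.001, 0.003, -0.152], "rotation": [0, 0, 0], "claw": 0}]}}

```text
t: 9.9
tcp_pos: [0.5429, 0.1785, 0.1001]
eef_rot: [-180.0, -0.2, 4.8]
contact_force: [1.4, -0.4, 2.3]
gripper_width: 0.018
```

Request:
{"fn": "move_arm", "kwargs": {"increments": [{"xyz": [0, 0, 0], "rotation": [0, 0, 0], "claw": 0}, {"xyz": [0, 0, 0], "rotation": [0, 0, 0], "claw": 0}, {"xyz": [0, 0, 0], "rotation": [0, 0, 0], "claw": 0}]}}

```text
t: 10.2
tcp_pos: [0.5428, 0.1783, 0.0997]
eef_rot: [-180.0, -0.1, 4.8]
contact_force: [0.9, -0.9, 5.5]
gripper_width: 0.0184
```

Request:
{"fn": "move_arm", "kwargs": {"increments": [{"xyz": [0, 0, 0.001], "rotation": [0, 0, 0], "claw": 0}, {"xyz": [0, 0, 0.002], "rotation": [0, 0, 0], "claw": 0}, {"xyz": [0, 0, 0.002], "rotation": [0, 0, 0], "claw": 0}]}}

```text
t: 10.5
tcp_pos: [0.5419, 0.1785, 0.1004]
eef_rot: [-180.0, 0.0, 4.8]
contact_force: [1.7, 0.5, 0.6]
gripper_width: 0.0183
```

```bash
python3 - <<'E'
from h import *
s=get_state();print(s["tcp_pos"],s["contact_force"],s["wrist_torque"],s["gripper_width"])
c=save("wrist","w6",(150,90,410,350),2.3);np.save("f0",c["frame"])
p=[s["tcp_pos"][0],s["tcp_pos"][1]]
for z in(.129,.148,.154):print(z,proj(c,[*p,z]),((proj(c,[*p,z])-[150,90])*2.3).round())
E
```

```text
[0.5418933  0.178514   0.10044548] [1.70252418 0.54842385 0.55507402] [ 0.08198363 -0.40158546  0.05358917] 0.01825079487883697
0.129 [284.23852411 299.78091367] [309. 482.]
0.148 [284.47664872 328.19775663] [309. 548.]
0.154 [284.56768349 339.11114397] [310. 573.]
```

View pics/w6.png

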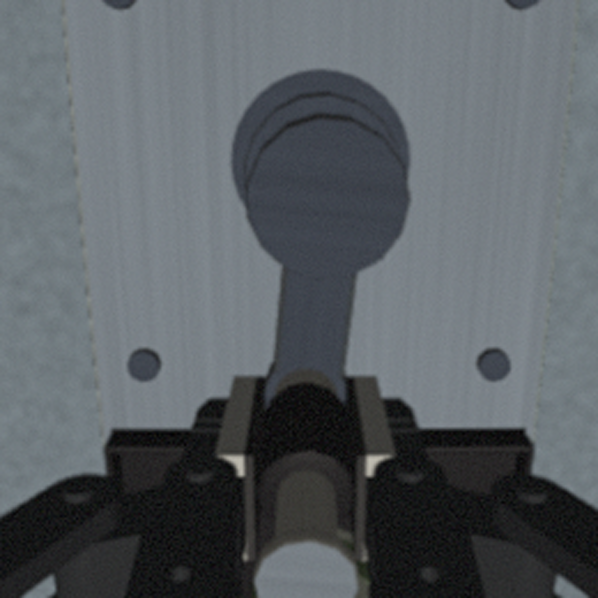

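The handle is held between the pads and the vertical force is near 0. The cap is at (306,592) in the crop and the head disc at (328,195). Next I compute the circle increments.

```bash
cat >> h.py <<'E'
Y=np.array([-.084,.9965]);X=np.array([.9965,.084])
def P(a):r=np.radians(a);return .05*(X*np.cos(r)-Y*np.sin(r))
def rows(a0,a1,n=10,z=0):
    print(a0,"->",a1,"; ".join("[%.4f,%.4f,%.4f]"%(*(P(a)-P(a0)),z) for a in np.linspace(a0,a1,n+1)[1:]))
def look(show=None):
    c=read_camera("wrist");s=get_state();g=cv2.GaussianBlur(cv2.cvtColor(c["frame"],cv2.COLOR_BGR2GRAY),(3,3),0)
    if show:cv2.imwrite("pics/"+show+".png",cv2.resize(c["frame"][90:370,140:420],None,fx=2,fy=2))
    m=(g[300:400,255:312]>105).astype('u1');n,l,st,ce=cv2.connectedComponentsWithStats(m)
    k=[(st[i].tolist(),ce[i].round(1).tolist()) for i in range(1,n) if st[i,4]>80]
    print("t",round(s["t"],2),"F",s["contact_force"].round(1),"tcp",s["tcp_pos"].round(4),"w",round(s["gripper_width"],4),k)
E
python3 - <<'E'
from h import *
look()
rows(95,52.5);rows(52.5,10)
for a in(10,-5,-20,-35,-50,-65,-80):rows(a,a-15,3)
E
```

```text
t 10.6 F [ 1.9  0.9 -1.3] tcp [0.5419 0.1785 0.1004] w 0.0184 [([6, 26, 44, 33, 1152], [27.8, 42.4])]
95 -> 52.5 [0.0037,0.0001,0.0000]; [0.0074,0.0005,0.0000]; [0.0110,0.0012,0.0000]; [0.0146,0.0021,0.0000]; [0.0181,0.0033,0.0000]; [0.0215,0.0048,0.0000]; [0.0248,0.0065,0.0000]; [0.0280,0.0085,0.0000]; [0.0310,0.0106,0.0000]; [0.0338,0.0130,0.0000]
52.5 -> 10 [0.0026,0.0026,0.0000]; [0.0051,0.0054,0.0000]; [0.0073,0.0083,0.0000]; [0.0093,0.0115,0.0000]; [0.0111,0.0147,0.0000]; [0.0126,0.0181,0.0000]; [0.0139,0.0216,0.0000]; [0.0149,0.0251,0.0000]; [0.0157,0.0288,0.0000]; [0.0161,0.0325,0.0000]
10 -> -5 [0.0002,0.0044,0.0000]; [0.0000,0.0087,0.0000]; [-0.0005,0.0130,0.0000]
-5 -> -20 [-0.0009,0.0043,0.0000]; [-0.0022,0.0084,0.0000]; [-0.0039,0.0125,0.0000]
-20 -> -35 [-0.0020,0.0039,0.0000]; [-0.0043,0.0076,0.0000]; [-0.0070,0.0110,0.0000]
-35 -> -50 [-0.0029,0.0032,0.0000]; [-0.0061,0.0062,0.0000]; [-0.0096,0.0088,0.0000]
-50 -> -65 [-0.0037,0.0024,0.0000]; [-0.0075,0.0044,0.0000]; [-0.0116,0.0061,0.0000]
-65 -> -80 [-0.0042,0.0013,0.0000]; [-0.0084,0.0023,0.0000]; [-0.0127,0.0029,0.0000]
-80 -> -95 [-0.0044,0.0002,0.0000]; [-0.0087,0.0000,0.0000]; [-0.0130,-0.0005,0.0000]
```

Request:
{"fn": "move_arm", "kwargs": {"increments": [{"xyz": [0.0037, 0.0001, 0], "rotation": [0, 0, 0], "claw": 0}, {"xyz": [0.0074, 0.0005, 0], "rotation": [0, 0, 0], "claw": 0}, {"xyz": [0.011, 0.0012, 0], "rotation": [0, 0, 0], "claw": 0}, {"xyz": [0.0146, 0.0021, 0], "rotation": [0, 0, 0], "claw": 0}, {"xyz": [0.0181, 0.0033, 0], "rotation": [0, 0, 0], "claw": 0}, {"xyz": [0.0215, 0.0048, 0], "rotation": [0, 0, 0], "claw": 0}, {"xyz": [0.0248, 0.0065, 0], "rotation": [0, 0, 0], "claw": 0}, {"xyz": [0.028, 0.0085, 0], "rotation": [0, 0, 0], "claw": 0}, {"xyz": [0.031, 0.0106, 0], "rotation": [0, 0, 0], "claw": 0}, {"xyz": [0.0338, 0.013, 0], "rotation": [0, 0, 0], "claw": 0}]}}

```text
t: 11.6
tcp_pos: [0.576, 0.191, 0.1008]
eef_rot: [180.0, 0.0, 4.8]
contact_force: [-2.5, -1.2, -0.8]
gripper_width: 0.018
```

```bash
python3 -c "
from h import *
look()"
```

```text
t 11.65 F [-1.3  0.2 -1. ] tcp [0.5767 0.1918 0.1009] w 0.0181 [([5, 26, 43, 33, 1141], [25.9, 42.6])]
```

Following well, with small forces and the cap height unchanged.

Request:
{"fn": "move_arm", "kwargs": {"increments": [{"xyz": [0.0026, 0.0026, 0], "rotation": [0, 0, 0], "claw": 0}, {"xyz": [0.0051, 0.0054, 0], "rotation": [0, 0, 0], "claw": 0}, {"xyz": [0.0073, 0.0083, 0], "rotation": [0, 0, 0], "claw": 0}, {"xyz": [0.0093, 0.0115, 0], "rotation": [0, 0, 0], "claw": 0}, {"xyz": [0.0111, 0.0147, 0], "rotation": [0, 0, 0], "claw": 0}, {"xyz": [0.0126, 0.0181, 0], "rotation": [0, 0, 0], "claw": 0}, {"xyz": [0.0139, 0.0216, 0], "rotation": [0, 0, 0], "claw": 0}, {"xyz": [0.0149, 0.0251, 0], "rotation": [0, 0, 0], "claw": 0}, {"xyz": [0.0157, 0.0288, 0], "rotation": [0, 0, 0], "claw": 0}, {"xyz": [0.0161, 0.0325, 0], "rotation": [0, 0, 0], "claw": 0}]}}

```text
t: 12.65
tcp_pos: [0.5925, 0.224, 0.1009]
eef_rot: [-180.0, -0.1, 4.8]
contact_force: [-0.0, -1.3, -1.4]
gripper_width: 0.0184
```

```bash
python3 -c "
from h import *
look()"
```

```text
t 12.7 F [ 0.1 -0.9 -1.7] tcp [0.5925 0.2253 0.101 ] w 0.0182 [([6, 26, 44, 33, 1123], [27.5, 42.5])]
```

Request:
{"fn": "move_arm", "kwargs": {"increments": [{"xyz": [0.0002, 0.0044, 0], "rotation": [0, 0, 0], "claw": 0}, {"xyz": [0, 0.0087, 0], "rotation": [0, 0, 0], "claw": 0}, {"xyz": [-0.0005, 0.013, 0], "rotation": [0, 0, 0], "claw": 0}]}}

```text
t: 13.0
tcp_pos: [0.5919, 0.2371, 0.101]
eef_rot: [-180.0, -0.1, 4.8]
contact_force: [1.3, -1.9, -0.8]
gripper_width: 0.0183
```

```bash
python3 -c "
from h import *
look()"
```

```text
t 13.05 F [ 2.2 -0.1 -0.8] tcp [0.5915 0.2388 0.101 ] w 0.0182 [([7, 26, 43, 33, 1127], [27.9, 42.4])]
```

Request:
{"fn": "move_arm", "kwargs": {"increments": [{"xyz": [-0.0009, 0.0043, 0], "rotation": [0, 0, 0], "claw": 0}, {"xyz": [-0.0022, 0.0084, 0], "rotation": [0, 0, 0], "claw": 0}, {"xyz": [-0.0039, 0.0125, 0], "rotation": [0, 0, 0], "claw": 0}]}}

```text
t: 13.35
tcp_pos: [0.5881, 0.2496, 0.1012]
eef_rot: [-180.0, -0.1, 4.8]
contact_force: [1.9, -1.6, 0.2]
gripper_width: 0.0179
```

```bash
python3 -c "
from h import *
look()"
```

```text
t 13.4 F [ 2.2 -0.1 -0.9] tcp [0.5872 0.2511 0.1011] w 0.0183 [([7, 26, 43, 33, 1130], [28.3, 42.3])]
```

Request:
{"fn": "move_arm", "kwargs": {"increments": [{"xyz": [-0.002, 0.0039, 0], "rotation": [0, 0, 0], "claw": 0}, {"xyz": [-0.0043, 0.0076, 0], "rotation": [0, 0, 0], "claw": 0}, {"xyz": [-0.007, 0.011, 0], "rotation": [0, 0, 0], "claw": 0}]}}

```text
t: 13.7
tcp_pos: [0.5809, 0.2607, 0.1011]
eef_rot: [-180.0, -0.1, 4.8]
contact_force: [2.4, -0.7, 0.1]
gripper_width: 0.0184
```

```bash
python3 -c "
from h import *
look()"
```

```text
t 13.75 F [1.9 0.8 0.7] tcp [0.5799 0.2619 0.1011] w 0.0184 [([0, 26, 55, 33, 1258], [27.7, 41.9])]
```

Request:
{"fn": "move_arm", "kwargs": {"increments": [{"xyz": [-0.0029, 0.0032, 0], "rotation": [0, 0, 0], "claw": 0}, {"xyz": [-0.0061, 0.0062, 0], "rotation": [0, 0, 0], "claw": 0}, {"xyz": [-0.0096, 0.0088, 0], "rotation": [0, 0, 0], "claw": 0}]}}

```text
t: 14.05
tcp_pos: [0.5709, 0.2697, 0.101]
eef_rot: [-180.0, -0.1, 4.8]
contact_force: [3.3, -0.6, -0.0]
gripper_width: 0.0184
```

```bash
python3 -c "
from h import *
look('d50')"
```

```text
t 14.1 F [1.2 1.8 0.1] tcp [0.5698 0.2705 0.101 ] w 0.018 [([0, 25, 55, 34, 1402], [27.7, 42.7])]
```

Request:
{"fn": "move_arm", "kwargs": {"increments": [{"xyz": [-0.0037, 0.0024, 0], "rotation": [0, 0, 0], "claw": 0}, {"xyz": [-0.0075, 0.0044, 0], "rotation": [0, 0, 0], "claw": 0}, {"xyz": [-0.0116, 0.0061, 0], "rotation": [0, 0, 0], "claw": 0}]}}

```text
t: 14.4
tcp_pos: [0.5579, 0.2759, 0.1004]
eef_rot: [-180.0, 0.1, 4.9]
contact_force: [1.8, 0.5, -1.6]
gripper_width: 0.0183
```

```bash
python3 -c "
from h import *
look('d65')"
```

```text
t 14.45 F [ 0.2  0.8 -0.5] tcp [0.5571 0.2762 0.1004] w 0.0181 [([1, 16, 54, 43, 1682], [29.3, 38.6])]
```

View pics/d65.png

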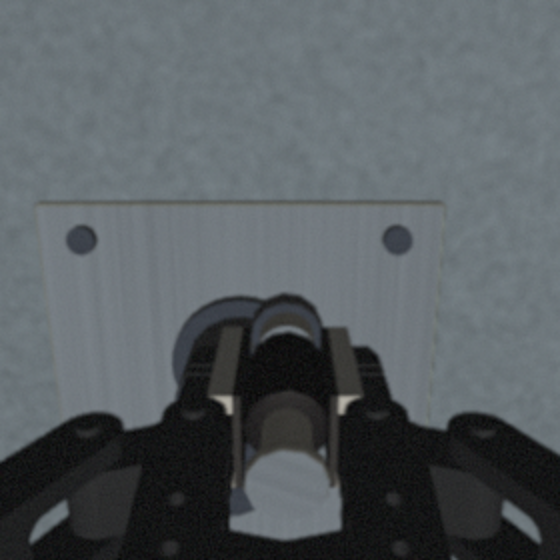

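The picture shows the cap sunk (top at (290,450), about row 315 in the full frame, was 326) and a gap between handle and arm. The 10–11 px shift matches a 6 mm drop, which happened between −50° and −65°. Now forward one turn, to about 302°.

```bash
python3 -c "
from h import *
A=np.linspace(-65,302,5)
A=[-65,27,119,211,302]
for i in range(4): rows(A[i],A[i+1])"
```

```text
-65 -> 27 [0.0073,-0.0034,0.0000]; [0.0139,-0.0078,0.0000]; [0.0198,-0.0133,0.0000]; [0.0247,-0.0197,0.0000]; [0.0285,-0.0267,0.0000]; [0.0311,-0.0343,0.0000]; [0.0325,-0.0422,0.0000]; [0.0326,-0.0502,0.0000]; [0.0315,-0.0582,0.0000]; [0.0291,-0.0658,0.0000]
27 -> 119 [-0.0036,-0.0072,0.0000]; [-0.0083,-0.0136,0.0000]; [-0.0140,-0.0193,0.0000]; [-0.0205,-0.0240,0.0000]; [-0.0277,-0.0275,0.0000]; [-0.0354,-0.0299,0.0000]; [-0.0433,-0.0310,0.0000]; [-0.0513,-0.0309,0.0000]; [-0.0592,-0.0294,0.0000]; [-0.0668,-0.0267,0.0000]
119 -> 211 [-0.0070,0.0039,0.0000]; [-0.0134,0.0088,0.0000]; [-0.0188,0.0147,0.0000]; [-0.0232,0.0214,0.0000]; [-0.0266,0.0287,0.0000]; [-0.0287,0.0364,0.0000]; [-0.0295,0.0444,0.0000]; [-0.0291,0.0524,0.0000]; [-0.0273,0.0602,0.0000]; [-0.0244,0.0677,0.0000]
211 -> 302 [0.0041,0.0068,0.0000]; [0.0091,0.0129,0.0000]; [0.0151,0.0181,0.0000]; [0.0218,0.0223,0.0000]; [0.0292,0.0254,0.0000]; [0.0369,0.0273,0.0000]; [0.0448,0.0279,0.0000]; [0.0527,0.0273,0.0000]; [0.0604,0.0255,0.0000]; [0.0677,0.0224,0.0000]
```

Request:
{"fn": "move_arm", "kwargs": {"increments": [{"xyz": [0.0073, -0.0034, 0], "rotation": [0, 0, 0], "claw": 0}, {"xyz": [0.0139, -0.0078, 0], "rotation": [0, 0, 0], "claw": 0}, {"xyz": [0.0198, -0.0133, 0], "rotation": [0, 0, 0], "claw": 0}, {"xyz": [0.0247, -0.0197, 0], "rotation": [0, 0, 0], "claw": 0}, {"xyz": [0.0285, -0.0267, 0], "rotation": [0, 0, 0], "claw": 0}, {"xyz": [0.0311, -0.0343, 0], "rotation": [0, 0, 0], "claw": 0}, {"xyz": [0.0325, -0.0422, 0], "rotation": [0, 0, 0], "claw": 0}, {"xyz": [0.0326, -0.0502, 0], "rotation": [0, 0, 0], "claw": 0}, {"xyz": [0.0315, -0.0582, 0], "rotation": [0, 0, 0], "claw": 0}, {"xyz": [0.0291, -0.0658, 0], "rotation": [0, 0, 0], "claw": 0}]}}

```text
t: 15.45
tcp_pos: [0.5885, 0.2083, 0.1009]
eef_rot: [180.0, -0.0, 4.8]
contact_force: [1.2, 1.9, -0.9]
gripper_width: 0.0184
```

```bash
python3 -c "
from h import *
look()"
```

```text
t 15.5 F [-1.2 -1.3  1. ] tcp [0.5877 0.2061 0.1007] w 0.0183 [([8, 12, 41, 34, 1062], [28.0, 28.3])]
```

Sinking as expected (row 326→316→312). Continue.

Request:
{"fn": "move_arm", "kwargs": {"increments": [{"xyz": [-0.0036, -0.0072, 0], "rotation": [0, 0, 0], "claw": 0}, {"xyz": [-0.0083, -0.0136, 0], "rotation": [0, 0, 0], "claw": 0}, {"xyz": [-0.014, -0.0193, 0], "rotation": [0, 0, 0], "claw": 0}, {"xyz": [-0.0205, -0.024, 0], "rotation": [0, 0, 0], "claw": 0}, {"xyz": [-0.0277, -0.0275, 0], "rotation": [0, 0, 0], "claw": 0}, {"xyz": [-0.0354, -0.0299, 0], "rotation": [0, 0, 0], "claw": 0}, {"xyz": [-0.0433, -0.031, 0], "rotation": [0, 0, 0], "claw": 0}, {"xyz": [-0.0513, -0.0309, 0], "rotation": [0, 0, 0], "claw": 0}, {"xyz": [-0.0592, -0.0294, 0], "rotation": [0, 0, 0], "claw": 0}, {"xyz": [-0.0668, -0.0267, 0], "rotation": [0, 0, 0], "claw": 0}]}}

```text
t: 16.5
tcp_pos: [0.5214, 0.1828, 0.101]
eef_rot: [-180.0, -0.1, 4.8]
contact_force: [4.3, 0.9, -1.1]
gripper_width: 0.0185
```

```bash
python3 -c "
from h import *
look()"
```

```text
t 16.55 F [0.1 2.1 0. ] tcp [0.5196 0.1838 0.101 ] w 0.018 [([9, 10, 41, 34, 1046], [29.1, 26.1])]
```

Request:
{"fn": "move_arm", "kwargs": {"increments": [{"xyz": [-0.007, 0.0039, 0], "rotation": [0, 0, 0], "claw": 0}, {"xyz": [-0.0134, 0.0088, 0], "rotation": [0, 0, 0], "claw": 0}, {"xyz": [-0.0188, 0.0147, 0], "rotation": [0, 0, 0], "claw": 0}, {"xyz": [-0.0232, 0.0214, 0], "rotation": [0, 0, 0], "claw": 0}, {"xyz": [-0.0266, 0.0287, 0], "rotation": [0, 0, 0], "claw": 0}, {"xyz": [-0.0287, 0.0364, 0], "rotation": [0, 0, 0], "claw": 0}, {"xyz": [-0.0295, 0.0444, 0], "rotation": [0, 0, 0], "claw": 0}, {"xyz": [-0.0291, 0.0524, 0], "rotation": [0, 0, 0], "claw": 0}, {"xyz": [-0.0273, 0.0602, 0], "rotation": [0, 0, 0], "claw": 0}, {"xyz": [-0.0244, 0.0677, 0], "rotation": [0, 0, 0], "claw": 0}]}}

```text
t: 17.55
tcp_pos: [0.4961, 0.2487, 0.1002]
eef_rot: [179.8, 0.2, 4.8]
contact_force: [1.8, -4.6, -0.4]
gripper_width: 0.0183
```

```bash
python3 -c "
from h import *
look()"
```

```text
t 17.6 F [ 5.3 -0.1  0.5] tcp [0.497  0.251  0.1004] w 0.0182 [([0, 13, 55, 32, 1220], [27.4, 30.2])]
```

Request:
{"fn": "move_arm", "kwargs": {"increments": [{"xyz": [0.0041, 0.0068, 0], "rotation": [0, 0, 0], "claw": 0}, {"xyz": [0.0091, 0.0129, 0], "rotation": [0, 0, 0], "claw": 0}, {"xyz": [0.0151, 0.0181, 0], "rotation": [0, 0, 0], "claw": 0}, {"xyz": [0.0218, 0.0223, 0], "rotation": [0, 0, 0], "claw": 0}, {"xyz": [0.0292, 0.0254, 0], "rotation": [0, 0, 0], "claw": 0}, {"xyz": [0.0369, 0.0273, 0], "rotation": [0, 0, 0], "claw": 0}, {"xyz": [0.0448, 0.0279, 0], "rotation": [0, 0, 0], "claw": 0}, {"xyz": [0.0527, 0.0273, 0], "rotation": [0, 0, 0], "claw": 0}, {"xyz": [0.0604, 0.0255, 0], "rotation": [0, 0, 0], "claw": 0}, {"xyz": [0.0677, 0.0224, 0], "rotation": [0, 0, 0], "claw": 0}]}}

```text
t: 18.6
tcp_pos: [0.565, 0.2738, 0.1007]
eef_rot: [-179.9, 0.0, 4.9]
contact_force: [-2.9, -0.9, -0.7]
gripper_width: 0.0182
```

Request:
{"fn": "move_arm", "kwargs": {"increments": [{"xyz": [0, 0, 0], "rotation": [0, 0, 0], "claw": 0}, {"xyz": [0, 0, 0], "rotation": [0, 0, 0], "claw": 0}, {"xyz": [0, 0, 0], "rotation": [0, 0, 0], "claw": 0}, {"xyz": [0, 0, 0], "rotation": [0, 0, 0], "claw": 0}]}}

```text
t: 19.0
tcp_pos: [0.5661, 0.2728, 0.1014]
eef_rot: [-180.0, -0.2, 4.8]
contact_force: [1.4, -1.0, -1.7]
gripper_width: 0.018
```

```bash
python3 - <<'E'
from h import *
look('fin')
a=cv2.imread("pics/d50.png");b=cv2.imread("pics/fin.png");s=cv2.resize(read_camera("side")["frame"][130:290,205:365],(400,400),interpolation=2)
cv2.imwrite("pics/cmp.png",np.hstack([cv2.resize(b,(400,400)),s]))
for n in["tub","tube_rack","wash_bottle","media_jar"]:
  print(n,[(np.round(d["xyz"],3).tolist(),round(d["confidence"],2)) for d in spot_in(n,"side")])
E
```

```text
t 19.05 F [ 1.8 -0.5 -1.4] tcp [0.566  0.2729 0.1014] w 0.0182 [([1, 6, 54, 52, 2166], [27.7, 34.5])]
tub [([0.559, -0.427, 0.064], 0.92), ([0.448, -0.355, 0.058], 0.9), ([0.567, -0.107, 0.068], 0.78), ([0.671, -0.422, 0.062], 0.69), ([0.562, -0.033, 0.068], 0.63), ([0.442, -0.273, 0.058], 0.62), ([0.554, 0.044, 0.067], 0.58)]
tube_rack [([0.764, -0.052, 0.059], 0.86), ([0.681, 0.382, 0.085], 0.49), ([0.564, 0.262, 0.12], 0.39), ([0.568, -0.108, 0.067], 0.18)]
wash_bottle [([0.68, 0.379, 0.086], 0.85)]
media_jar [([0.719, -0.314, 0.078], 0.63)]
```

View pics/cmp.png

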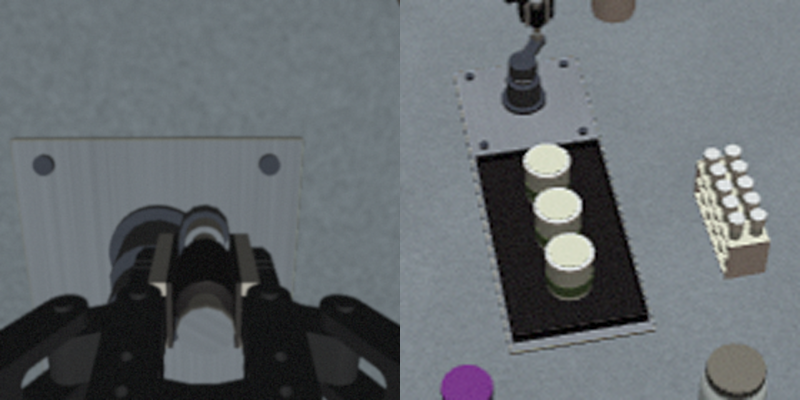

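The tubs stand in an even row. The cap is now at row 306: a 20 px shift against about 20.6 px expected for 12 mm. The bystanders haven't moved, and the handle is gripped with small forces. Handing in.

```bash
python3 -c "
from bench import *
print(sign_off())"
```

```text
the job is handed in; nothing more can be done
None
```

I stood the loose tub upright in the free place next to the boss and let go of it. I then started the bolt and handed the job in at about 19 s of robot time, still gripping the crank handle.

- **Tub:** it stands at about (0.557, 0.055), 1–2 mm from where I measured the mark. The final side view shows all three tubs upright in an even row.
- **Bolt:** it dropped while I turned it backward between −50° and −65°, after about 150° of turn. I checked only every 15°, so the exact drop angle is uncertain by about 7°. I then turned it forward 367°, to about 360° past the middle of that interval.
- **Depth:** I judged this from how far the pin's cap moved in the wrist picture. It shifted 10 px at the drop (about 11 expected for 6 mm) and 20 px at the end (20.6 expected for 12 mm), so the depth is about 11.7 mm.
- **Forces:** my readings never exceeded about 7 N. They were under 3 N once the hand was still at the end.
- **Other things:** the final side-camera check found the tube rack, wash bottle, media jar and the other two tubs within 3 mm of their first readings, which is inside the network's error. It found three of the four look-alikes in place. It did not report the last one, and I did not re-check that one.

One oddity: the gripper read about 18 mm on the 20 mm handle. One move was also refused early on because I left out "claw", and it changed nothing.

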